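# Square a lot carton into the parcel measuring board and close the cursor on it

## Task

Measure the taped carton for dispatch: push it along the grey measuring board until it sits flush against both the back fence and the side fence, and push the red cursor along the fence until its blade rests against the carton, so that its width can be read off. Both only need pushing: do not lift, tip or crush the carton, and leave the jack, the tub and the tape roll where they stand.

Things in the scene. Friction and masses are not known exactly. Their poses are not given: they have to be found in the camera images.
- carton: Closed brown carton, 120 mm (its x) by 150 mm (its y), 70 mm high, 0.5 to 0.9 kg, loose on the measuring board. Origin: centre of its underside; z up. It starts up to 0.35 rad askew with its nearest edge 50 to 120 mm short of the back fence, between cursor blade and side fence. Measured, a 150 mm side is flush with the back fence and a 120 mm side with the side fence.
- board: Grey measuring board on the table, fixed, 340 (x) by 460 (y) by 12 mm. Origin: centre of underside; x away from the robot to the back fence, y to the side fence (robot's left). Aluminium fences 20 mm thick, tops 72 mm above the table. Inner face of back fence at x = +130 mm, from y = -230 to +210; of side fence at y = +190 mm, from x = -160 to +130. Near and right sides are open.
- corner (a point): Inside corner where the inner faces of back fence and side fence meet, on the upper face of the board (12 mm above the table). Axes as the board's. A carton flush with both fences has its origin at x = -60 mm, y = -75 mm from here.
- cursor (a joint): Slide of the red cursor along the back fence, in m: 0 at the right end, growing towards the side fence (+y of the board); travel 0 to 0.36, starts at 0.04 to 0.08. Stays where left; 1.5 N friction. The blade's inner face (towards the side fence) lies at board y = -0.200 m + this value; with the carton flush against the side fence the blade meets it at 0.24.
- cursor_push (a point): Middle of the black push pad on the outer (right) face of the cursor's red blade, 33 mm above the board, 75 mm from the back fence; axes as the board's. The blade, 6 mm thick, reaches 115 mm from the fence towards the robot, 4 to 66 mm above the board. Right of it, within 42 mm of the fence, are its brace and black saddle, 60 mm along the fence, 85 mm above the board at most.
- jack: Bystander: teal bottle jack with square base 88 mm wide, 153 mm high, 1.9 kg, standing on the table beside the board. Origin: centre of its underside.
- tub: Bystander: pale plastic tub with blue lid, 91 x 126 x 62 mm, standing on the table beside the board. Origin: centre of its underside.
- tape: Bystander: roll of brown packing tape lying flat on the table beside the board, 110 mm outside diameter, 48 mm high. Origin: centre of its underside.
There are look-alikes about, which are no part of the job. Leave any green look-alike of the carton alone.

How it is judged:
By the outcome, as a careful person would: the job done as asked, in the order asked, and still so for the second after the job is handed in, with the robot touching nothing.
It also fails if it takes over 51 s, if anything falls off the work surface, if the arm or the gripper's body presses on something with over 40 N, if the wrist force passes 120 N, or if a joint passes its speed limit or range.

## Robot

A 6-joint arm with a two-finger parallel gripper is mounted at the origin on the work surface. World frame = base frame: x ahead of the robot, y to its left, z up, the work surface at z = 0. Lengths are in m, angles in rad, forces in N, time in s.
With the tool pointing down it reaches from about 0.3 to 0.775 m from the base axis. Payload 14.6 kg.
Tool frame: the origin (TCP) lies between the finger pads; the fingertips stand 8 mm ahead of it and the grasp point (between the pads) lies 11 mm behind it (ctrl.tip_reach is the distance from the TCP to the fingertips, in m); y points along the fingers, z is the direction in which the jaws open and shut, and the axes are right-handed (so a half turn about y gives the same grasp; the last joint's range is limited). The gripper opens to 94 mm and grips with 3 to 60 N. Pads are 16 mm wide; open, the fingers measure 119 mm over their backs; the gripper's body (75 mm by 177 mm) begins 78 mm behind the grasp point.
Start: joints at [-1.383, 0.3, 1.521, -0, 1.321, -0.067], TCP at [0.139, -0.532, 0.19] pointing down, gripper open.
Joint ranges: [-3.03, 3.03], [-0.79, 2.21], [0.23, 2.52], [-1.04, 4.18], [0, 3.07], [-2.55, 2.55]. Speed limits (rad/s): [2.22, 2.22, 2.57, 3.14, 3.14, 3.14].

## Interface

Orientations are given as [roll, pitch, yaw] about the fixed x, y, z axes, in that order (R = Rz(yaw) Ry(pitch) Rx(roll)).
In Python, from station import ctrl gives the robot as it stands.
- The arm moves only by the tool play_rows, never from a script. Its arguments are lists of equal length, an entry for each row: "twist": the turn, a rotation vector about the world's x, y, z as a fraction of full scale, a list of three; "travel": the shift along the world's x, y, z as a fraction of full scale, a list of three; "grip": the gripper's target within -1 to 1 (shut at 1, half-way at 0, fully open at -1). A call has 1 to 12 rows; each row shifts and turns the commanded pose from where the row before left it; what a row does not reach is not made up. Full scale, the value 1, is 5 cm for a shift and 90 degrees for a turn. A row lasts 1/10 s, in which the tool goes at most 50 mm and 8.59 degrees, less where a joint would pass 70% of its speed; a pose out of reach is approached as far as the arm can. A call with a number of a shift or a turn outside -1 to 1 is refused whole. A call with a gripper value outside its range is refused whole. The fingers move at their own pace and stop on an object; "force" is the grip in N (left out, the last holds). Time passes only in rows, so rows that do not move let the fingers close. It gives the time, the measured TCP pose, the force and the opening at its end, in the units of the state.
- ctrl.get_obs(): the state, without advancing time (a new reading comes with each control period).
- ctrl.camera(name): name is "side" or "top"; returns a dict with "img" (384x512x3 uint8, red, green, blue), "vfov" (degrees; the focal length in pixels is half the picture's height over the tangent of half this angle, whatever the lens; pixels are square), "cx", "cy" (the principal point, pixels), "rvec" (rotation vector, rad) and "tvec" (3), from world to camera coordinates, as OpenCV has them. Camera axes: x right, y down, z forward; pixel columns grow to the right and rows downward; lengths in m; the calibration is good to about 2 mm. A picture is of the moment at which its call begins. There is no depth.
- ctrl.hand_in(): hands the job in, once; it reports no verdict.
Trained networks look in a picture, given as the dict that the camera call returned (one of the last four; its "shot" number tells which), for a name from the list of things; names that differ only in an ending like _2 or _b are one class to them, and where a whole thing is asked for, a point or a joint stands for the part that bears it (a point fixed in the world has none). Each returns a list of dicts, best first, with "confidence" (0 to 1); they miss things now and then, are a little off and sometimes report something else, mostly with a low value. They report only what shows in the picture. A call takes as long as a camera call. They do not tell look-alikes from the thing itself.
- ctrl.boxes_of(name, picture): "point" ([column, row] in pixels, amid what is visible of it).
- ctrl.trace(name, picture): "pixels" (384x512 bool, what is visible of it) and "point" ([column, row] in pixels, amid what is visible of it).
The state is a dict: "time_s": time; "qpos": joint angles; "joint_vel": joint speeds; "tau": joint torques, N m; "ee_pos": TCP position; "eef_rot": TCP orientation; "force": force on the tool from outside, world axes, zero at the start; "moment": the same for the moment, N m; "grip_width": finger opening in m.
Only numpy, scipy, OpenCV 4.12 (cv2) and the standard library are available. Lean on these libraries where they do the work, as an engineer would, in place of code of your own. Each camera call takes 0.05 s, during which the arm holds its last target.

## Working session

There is one attempt and no reset: what is moved stays moved. The work goes in short steps, Python scripts to look and compute and a tool call to move; the robot and the scene stay as the last step left them, time stands still between calls to the robot, and variables do not carry over. Pictures are saved under pics/ and viewed, and the job is handed in when it is done.

Besides the shell and the picture viewer there is one more tool, called after "Call:" by a JSON object that holds its "api" and its "payload", one argument or row to a line. play_rows: Moves the arm, as the interface text tells. Its arguments: {"type":"object","properties":{"twist":{"type":"array"},"travel":{"type":"array"},"grip":{"type":"array"},"force":{"type":"number"}},"required":["twist","travel","grip"]}

```bash
mkdir -p pics; ls; cat > h.py <<'E'
import numpy as np, cv2
from station import ctrl
def save(p,n): cv2.imwrite('pics/'+n+'.png',p['img'][:,:,::-1])
def cam(p):
    f=192/np.tan(np.radians(p['vfov'])/2)
    K=np.array([[f,0,p['cx']],[0,f,p['cy']],[0,0,1.]])
    return K,np.array(p['rvec'],float),np.array(p['tvec'],float)
def proj(p,X):
    K,r,t=cam(p); return cv2.projectPoints(np.array(X,float).reshape(-1,1,3),r,t,K,None)[0][:,0]
def ray(p,uv,z):
    K,r,t=cam(p);R=cv2.Rodrigues(r)[0];c=-R.T@t
    o=[]
    for u in np.array(uv,float).reshape(-1,2):
        d=R.T@np.linalg.solve(K,[u[0],u[1],1]); o.append(c+d*(z-c[2])/d[2])
    return np.array(o)
E
python3 - <<'E'
from h import *
for n in('top','side'):
    p=ctrl.camera(n);save(p,n+'0')
    print(n,p['vfov'],p['cx'],p['cy'],p['rvec'],p['tvec'])
    for k in('carton','board','cursor','cursor_push','jack','tub','tape'):
        print(k,[(np.round(d['point']),round(d['confidence'],2)) for d in ctrl.boxes_of(k,p)])
o=ctrl.get_obs();print(o)
E
```

```text
pics
top 45.35256873669309 255.6567371404783 186.02583544866096 [ 2.0953696  -2.11438292  0.22373494] [0.04840958 0.50016693 1.68100458]
carton [(array([269., 190.]), 0.93), (array([388., 243.]), 0.9), (array([135., 156.]), 0.6)]
board [(array([289., 176.]), 0.76)]
cursor [(array([315., 139.]), 0.84)]
cursor_push [(array([316., 137.]), 0.52)]
jack [(array([194., 234.]), 0.98)]
tub [(array([194., 162.]), 0.91)]
tape [(array([373., 169.]), 0.97)]
side 49.93996463136829 254.57327055011618 185.55814120680154 [ 0.24038314 -2.90836523  1.03244331] [0.51451758 0.08730409 1.24188231]
carton [(array([264., 180.]), 0.69), (array([173., 345.]), 0.59), (array([338., 100.]), 0.57)]
board [(array([238., 188.]), 0.62)]
cursor [(array([227., 136.]), 0.87)]
cursor_push [(array([224., 130.]), 0.78)]
jack [(array([307., 275.]), 0.74)]
tub [(array([207., 260.]), 0.68)]
tape [(array([264., 102.]), 0.57)]
{'time_s': 0.8, 'qpos': array([-1.38257765e+00,  2.99890657e-01,  1.52100246e+00, -1.34729751e-05,
        1.32069271e+00, -6.66072213e-02]), 'joint_vel': array([-0.00157663, -0.00137616, -0.00082363,  0.00021508,  0.00056872,
        0.00016013]), 'tau': array([-4.19212069e-03, -5.31638110e+01, -3.52906108e+01,  7.06836814e-02,
        2.12907710e-02, -1.87871287e-06]), 'ee_pos': array([ 0.13863035, -0.53223293,  0.18954967]), 'eef_rot': array([-1.57079038e+00, -1.34795344e-05, -2.88676342e+00]), 'force': array([ 0.46523168, -0.73536071,  0.15392026]), 'moment': array([0.02412463, 0.01235911, 0.01529997]), 'grip_width': 0.09364987455793228}
```

View pics/top0.png

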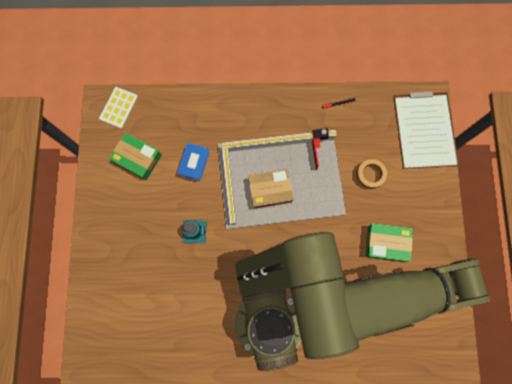

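View pics/side0.png

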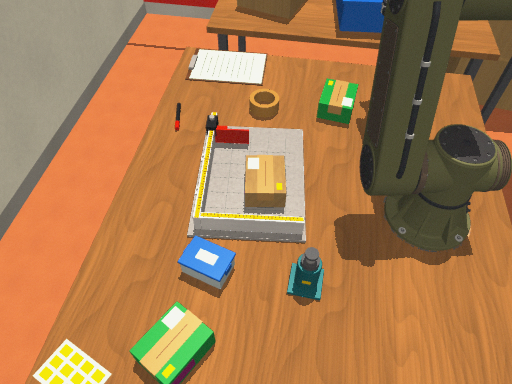

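```bash
python3 - <<'E'
from h import *
p=ctrl.camera('top');q=ctrl.camera('side')
c=p['img'][120:240,205:355];cv2.imwrite('pics/ctop.png',cv2.resize(c,None,fx=5,fy=5,interpolation=cv2.INTER_CUBIC)[:,:,::-1])
c=q['img'][100:250,170:330];cv2.imwrite('pics/cside.png',cv2.resize(c,None,fx=4,fy=4,interpolation=cv2.INTER_CUBIC)[:,:,::-1])
import pickle
D={}
for n,im in(('top',p),('side',q)):
    for k in('carton','board','cursor'):
        r=ctrl.trace(k,im);D[n,k]=[(d['point'],d['confidence'],d['pixels']) for d in r]
        print(n,k,[(d['point'],d['confidence'],d['pixels'].sum()) for d in r])
pickle.dump((p,q,D),open('d0.pkl','wb'))
E
```

```text
top carton [([271.1, 191.1], 0.86, np.int64(1390)), ([387.3, 243.7], 0.63, np.int64(1582)), ([136.2, 157.7], 0.62, np.int64(1460))]
top board [([288.6, 176.0], 0.81, np.int64(8647))]
top cursor [([316.1, 137.2], 0.77, np.int64(313))]
side carton [([172.7, 347.7], 0.82, np.int64(4066)), ([335.6, 97.7], 0.77, np.int64(1321)), ([262.7, 182.4], 0.64, np.int64(2017)), ([237.9, 187.5], 0.63, np.int64(10156))]
side board []
side cursor [([224.9, 133.6], 0.89, np.int64(688))]
```

View pics/ctop.png

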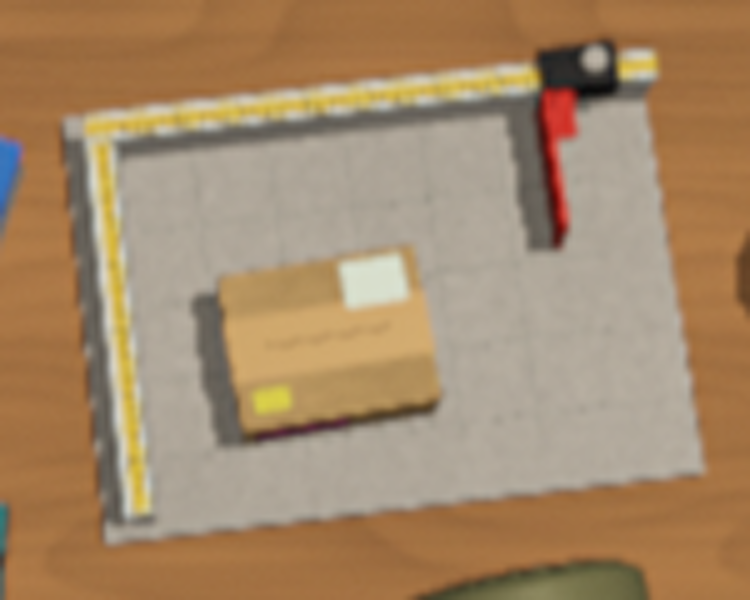

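View pics/cside.png

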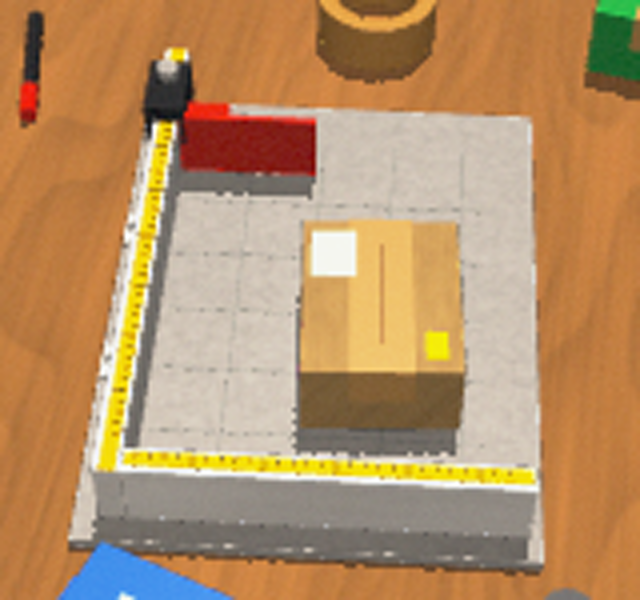

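```bash
cat > fit.py <<'E'
from h import *
from scipy.optimize import least_squares
def T(s,X):
    c,n=np.cos(s[2]),np.sin(s[2]);X=np.array(X,float)
    return np.c_[s[0]+c*X[:,0]-n*X[:,1],s[1]+n*X[:,0]+c*X[:,1],X[:,2]]
def fit(obs,s0):
    f=lambda s:np.concatenate([(proj(p,T(s,X))-uv).ravel() for p,X,uv in obs])
    r=least_squares(f,s0,loss='soft_l1'); return r.x,f(r.x).reshape(-1,2)
E
python3 - <<'E'
from fit import *
import pickle
p,q,D=pickle.load(open('d0.pkl','rb'))
t=lambda a:np.array(a)/5+[205-.4,120-.4]
s=lambda a:np.array(a)/4+[170-.4,100-.4]
bo=[(p,[(-.17,-.23,.012),(-.17,.23,.012),(.13,-.23,.072),(.13,.19,.072),(-.16,.19,.072),(-.16,.21,.072)],t([(703,468),(108,541),(657,78),(118,143),(152,512),(126,518)])),
 (q,[(.17,.23,.012),(-.17,.23,.012),(-.17,-.23,.012)],s([(70,545),(542,568),(530,118)]))]
b,e=fit(bo,[.5,0,0]);print('board',b,np.round(e,1).tolist())
ca=[(p,[(.06,.075,.082),(.06,-.075,.082),(-.06,-.075,.082),(-.06,.075,.082)],t([(218,276),(413,245),(440,402),(243,435)])),
 (q,[(.06,-.075,.082),(-.06,-.075,.082),(-.06,.075,.082),(.06,.075,.082),(.06,.075,.012),(-.06,.075,.012)],s([(301,221),(458,222),(465,373),(299,372),(300,425),(462,430)]))]
c,e=fit(ca,[.45,0,0]);print('carton',c,np.round(e,1).tolist())
R=np.array([[np.cos(b[2]),np.sin(b[2])],[-np.sin(b[2]),np.cos(b[2])]])
print('carton in board',R@(c[:2]-b[:2]),c[2]-b[2])
cor=T(c,[(x,y,0) for x in(.06,-.06) for y in(.075,-.075)])[:,:2]
print('corners in board',((cor-b[:2])@R.T).round(4).tolist())
for uv,z,i in[((182,118),.078,q),((316,118),.078,q),((316,175),.016,q),((180,172),.016,q)]:
    w=ray(i,s(uv),z)[0];print('blade',R@(w[:2]-b[:2]))
w=ray(p,t((560,250)),.016)[0];print(R@(w[:2]-b[:2]))
for k in('jack','tub','tape'):
    d=ctrl.boxes_of(k,ctrl.camera('top'))
    w=ray(p,d[0]['point'],.05)[0];print(k,w,R@(w[:2]-b[:2]))
pickle.dump((b,c),open('pose.pkl','wb'))
E
```

```text
board [ 0.5417421  -0.05026636  0.11150587] [[0.3, 0.5], [-0.6, 0.4], [-0.3, -0.9], [-1.5, -1.1], [0.0, 0.1], [-0.2, -0.4], [-0.4, -0.7], [1.2, -0.7], [0.5, -0.2]]
carton [ 0.49152696 -0.01139873  0.15413535] [[-0.2, -0.4], [0.4, -0.6], [0.7, -0.9], [-0.0, -1.0], [0.9, -0.3], [0.3, -0.1], [0.5, 0.3], [0.3, 0.0], [0.3, 1.2], [-0.3, 0.4]]
carton in board [-0.04557829  0.04421393] 0.04262947959668248
corners in board [[0.0112, 0.1217], [0.0176, -0.0282], [-0.1087, 0.1166], [-0.1023, -0.0333]]
blade [ 0.12569854 -0.14065375]
blade [ 0.01574578 -0.14720187]
blade [ 0.01567146 -0.14310056]
blade [ 0.13141683 -0.13986842]
[ 0.01431149 -0.14581124]
jack [ 0.49147592 -0.00987352  0.05      ] [-0.0454593   0.04573535]
tub [0.59942727 0.28527781 0.05      ] [0.09466458 0.32704141]
tape [ 0.55340448 -0.41206539  0.05      ] [-0.02866922 -0.36084986]
```

Call:
{"api": "play_rows", "payload": {
  "twist": [
    [0,0,-0.008],
    [0,0,-0.008],
    [0,0,-0.008],
    [0,0,-0.008],
    [0,0,-0.008],
    [0,0,-0.008],
    [0,0,-0.008],
    [0,0,-0.008],
    [0,0,-0.008],
    [0,0,-0.008],
    [0,0,-0.008],
    [0,0,0]
  ],
  "travel": [
    [0.38,0.84,0],
    [0.38,0.84,0],
    [0.38,0.84,0],
    [0.38,0.84,0],
    [0.38,0.84,0],
    [0.38,0.84,0],
    [0.38,0.84,0],
    [0.38,0.84,0],
    [0.38,0.84,0],
    [0.38,0.84,0],
    [0.38,0.84,0],
    [0,0,0]
  ],
  "grip": [-1,-1,-1,-1,-1,-1,-1,-1,-1,-1,-1,-1]
}}

```text
time_s: 2.7
ee_pos: [0.3489, -0.0661, 0.1898]
eef_rot: [-1.571, 0.001, -3.019]
force: [0.6, 0.3, -0.4]
grip_width: 0.0942
```

Call:
{"api": "play_rows", "payload": {
  "twist": [
    [0,0,-0.007],
    [0,0,0],
    [0,0,0],
    [0,0,0],
    [0,0,0],
    [0,0,0]
  ],
  "travel": [
    [0.19,0.41,0],
    [0.19,0.4,0],
    [0,0,-0.8],
    [0,0,-0.8],
    [0,0,-0.8],
    [0,0,-0.62]
  ],
  "grip": [-1,-1,-1,-1,-1,-1]
}}

```text
time_s: 3.3
ee_pos: [0.3659, -0.0301, 0.0368]
eef_rot: [-1.571, -0.001, -3.036]
force: [1.2, -0.1, 0.4]
grip_width: 0.0941
```

```bash
cat > st.py <<'E'
from fit import *
import pickle,sys
b,c=pickle.load(open('pose.pkl','rb'))
R=np.array([[np.cos(b[2]),np.sin(b[2])],[-np.sin(b[2]),np.cos(b[2])]])
o=ctrl.get_obs();print(o['time_s'],'board',R@(o['ee_pos'][:2]-b[:2]),o['ee_pos'],'relyaw',o['eef_rot'][2]-b[2],'F',R@o['force'][:2],'q',o['qpos'].round(2))
if len(sys.argv)>1:
    a=[]
    for n,r in(('top',(120,240,205,355,5)),('side',(90,250,170,330,3.7))):
        p=ctrl.camera(n);i=p['img'][r[0]:r[1],r[2]:r[3]]
        cv2.imwrite('pics/%s_%s.png'%(sys.argv[1],n),cv2.resize(i,None,fx=r[4],fy=r[4],interpolation=cv2.INTER_CUBIC)[:,:,::-1])
        a.append(p)
    pickle.dump(a,open(sys.argv[1]+'.pkl','wb'))
E
python3 st.py a1
```

```text
3.3 board [-0.17253215  0.03957523] [ 0.36587771 -0.03013541  0.03677019] relyaw -3.1478776865290827 F [ 1.13668705 -0.22826814] q [-0.18  0.12  2.15 -0.    0.87  1.28]
```

View pics/a1_side.png

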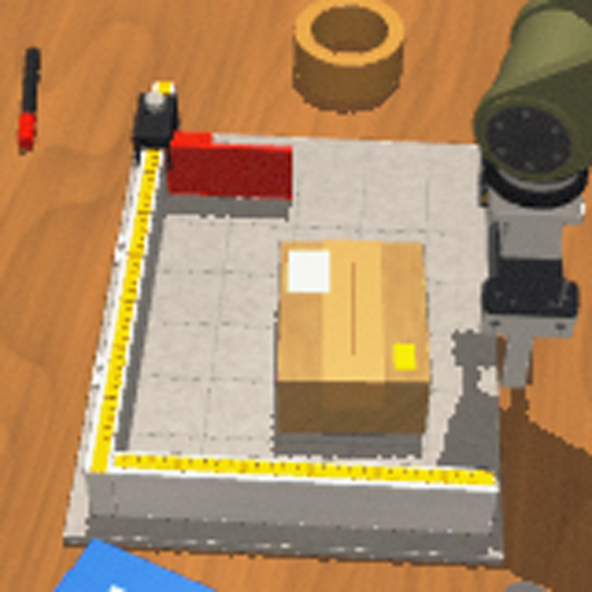

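Call:
{"api": "play_rows", "payload": {
  "twist": [
    [0,0,0.004],
    [0,0,0],
    [0,0,0],
    [0,0,0],
    [0,0,0],
    [0,0,0],
    [0,0,0],
    [0,0,0],
    [0,0,0],
    [0,0,0],
    [0,0,0],
    [0,0,0]
  ],
  "travel": [
    [0.49,0.055,0],
    [0.4,0.045,0],
    [0.16,0.018,0],
    [0.16,0.018,0],
    [0.16,0.018,0],
    [0.16,0.018,0],
    [0.16,0.018,0],
    [0.16,0.018,0],
    [0.16,0.018,0],
    [0.16,0.018,0],
    [0.16,0.018,0],
    [0.16,0.018,0]
  ],
  "grip": [-1,-1,-1,-1,-1,-1,-1,-1,-1,-1,-1,-1]
}}

```text
time_s: 4.6
ee_pos: [0.4903, -0.016, 0.0392]
eef_rot: [-1.571, -0.002, -3.03]
force: [-6.1, -0.2, 2.8]
grip_width: 0.0938
```

```bash
python3 st.py a2
```

```text
4.6 board [-0.04727474  0.03977558] [ 0.49033493 -0.01599829  0.03922714] relyaw -3.14137509779033 F [-6.08693874  0.45357923] q [-0.11  0.36  1.83 -0.    0.95  1.35]
```

View pics/a2_side.png

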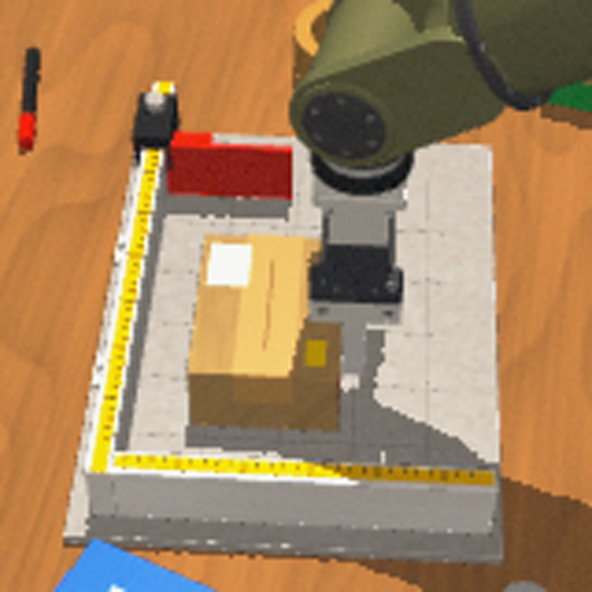

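Call:
{"api": "play_rows", "payload": {
  "twist": [
    [0,0,0],
    [0,0,0],
    [0,0,0],
    [0,0,0],
    [0,0,0],
    [0,0,0],
    [0,0,0],
    [0,0,0]
  ],
  "travel": [
    [0.14,0.016,0],
    [0.14,0.016,0],
    [0.14,0.016,0],
    [0.14,0.016,0],
    [0.14,0.016,0],
    [0.08,0.009,0],
    [0.06,0.007,0],
    [0,0,0]
  ],
  "grip": [-1,-1,-1,-1,-1,-1,-1,-1]
}}

```text
time_s: 5.5
ee_pos: [0.5327, -0.0111, 0.039]
eef_rot: [-1.571, -0.001, -3.03]
force: [-4.2, -0.9, 2.3]
grip_width: 0.0938
```

```bash
python3 st.py
```

```text
5.5 board [-0.00462182  0.03990066] [ 0.53270904 -0.01112779  0.03896551] relyaw -3.1412981190708233 F [-4.25614535 -0.42414106] q [-0.09  0.44  1.71 -0.    0.99  1.37]
```

Call:
{"api": "play_rows", "payload": {
  "twist": [
    [0,0,0],
    [0,0,0],
    [0,0,0]
  ],
  "travel": [
    [0.04,0.0045,0],
    [0.04,0.0045,0],
    [0.02,0.002,0]
  ],
  "grip": [-1,-1,-1]
}}

```text
time_s: 5.8
ee_pos: [0.5373, -0.0106, 0.0389]
eef_rot: [-1.571, -0.001, -3.03]
force: [-8.4, -0.1, 5.3]
grip_width: 0.0941
```

Call:
{"api": "play_rows", "payload": {
  "twist": [
    [0,0,0],
    [0,0,0]
  ],
  "travel": [
    [0.03,0.003,0],
    [0.02,0.002,0]
  ],
  "grip": [-1,-1]
}}

```text
time_s: 6.0
ee_pos: [0.5392, -0.0104, 0.0389]
eef_rot: [-1.571, -0.003, -3.03]
force: [-18.7, -1.0, 13.2]
grip_width: 0.0938
```

```bash
python3 st.py
```

```text
6.0 board [0.00188339 0.03993291] [ 0.53917026 -0.01037187  0.03890801] relyaw -3.1413522875133695 F [-18.64838426   1.1279458 ] q [-0.09  0.45  1.69 -0.    1.    1.37]
```

Call:
{"api": "play_rows", "payload": {
  "twist": [
    [0,0,0],
    [0,0,0],
    [0,0,0],
    [0,0,0],
    [0,0,0],
    [0,0,0]
  ],
  "travel": [
    [-0.2,-0.022,0],
    [-0.3,-0.033,0],
    [-0.3,-0.033,0],
    [0,0,0.7],
    [0,0,0.8],
    [0,0,0.8]
  ],
  "grip": [-1,-1,-1,-1,-1,-1]
}}

```text
time_s: 6.6
ee_pos: [0.4999, -0.0146, 0.1552]
eef_rot: [-1.571, 0.0, -3.03]
force: [0.2, -0.6, -0.5]
grip_width: 0.0937
```

Call:
{"api": "play_rows", "payload": {
  "twist": [
    [0,0,0.0833],
    [0,0,0.0833],
    [0,0,0.0833],
    [0,0,0.0833],
    [0,0,0.0833],
    [0,0,0.0833],
    [0,0,0.0833],
    [0,0,0.0833],
    [0,0,0.0833],
    [0,0,0.0833],
    [0,0,0.0833],
    [0,0,0.0833]
  ],
  "travel": [
    [0.195,-0.188,0],
    [0.195,-0.188,0],
    [0.195,-0.188,0],
    [0.195,-0.188,0],
    [0.195,-0.188,0],
    [0.195,-0.188,0],
    [0.195,-0.188,0],
    [0.195,-0.188,0],
    [0.195,-0.188,0],
    [0.195,-0.188,0],
    [0.195,-0.188,0],
    [0.195,-0.188,0]
  ],
  "grip": [-0.28,-0.28,-0.28,-0.28,-0.28,-0.28,-0.28,-0.28,-0.28,-0.28,-0.28,-0.28]
}}

```text
time_s: 7.8
ee_pos: [0.6177, -0.1278, 0.1538]
eef_rot: [-1.57, -0.0, -1.454]
force: [-0.7, 1.1, -0.2]
grip_width: 0.0599
```

```bash
python3 st.py a3
```

```text
7.8 board [ 0.06682419 -0.08551486] [ 0.61766695 -0.12781428  0.15376388] relyaw -1.56572321028303 F [-0.60831956  1.16464485] q [-0.26  0.51  1.32  0.    1.32 -0.38]
```

View pics/a3_side.png

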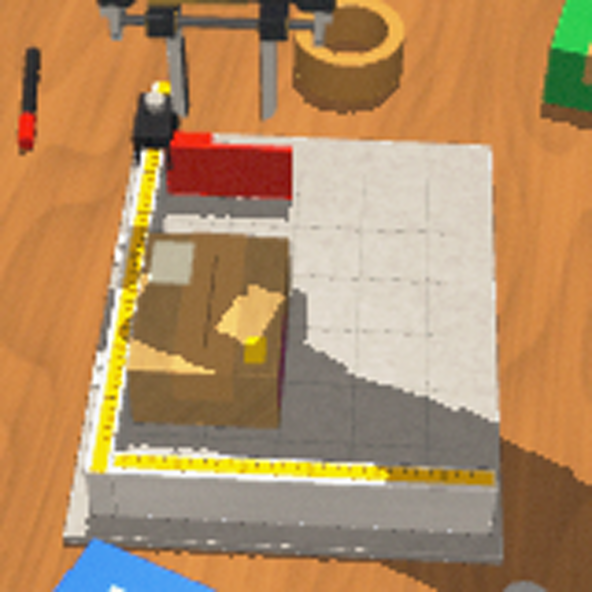

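Call:
{"api": "play_rows", "payload": {
  "twist": [
    [0,0,-0.003],
    [0,0,0],
    [0,0,0],
    [0,0,0]
  ],
  "travel": [
    [0,0,-0.7],
    [0,0,-0.8],
    [0,0,-0.8],
    [0,0,0]
  ],
  "grip": [-0.28,-0.28,-0.28,-0.28]
}}

```text
time_s: 8.3
ee_pos: [0.6143, -0.1262, 0.0337]
eef_rot: [-1.579, 0.003, -1.468]
force: [-0.5, 0.0, 0.2]
grip_width: 0.0606
```

Call:
{"api": "play_rows", "payload": {
  "twist": [
    [0,0,0],
    [0,0,0],
    [0,0,0],
    [0,0,0],
    [0,0,0],
    [0,0,0],
    [0,0,0],
    [0,0,0]
  ],
  "travel": [
    [-0.045,0.4,0],
    [-0.027,0.24,0],
    [-0.016,0.14,0],
    [-0.016,0.14,0],
    [-0.016,0.14,0],
    [-0.016,0.14,0],
    [-0.016,0.14,0],
    [-0.016,0.14,0]
  ],
  "grip": [-0.28,-0.28,-0.28,-0.28,-0.28,-0.28,-0.28,-0.28]
}}

```text
time_s: 9.1
ee_pos: [0.6098, -0.0547, 0.0402]
eef_rot: [-1.569, -0.003, -1.465]
force: [-0.9, -10.0, 6.1]
grip_width: 0.0602
```

```bash
python3 st.py a4
```

```text
9.1 board [ 0.0671208  -0.01196834] [ 0.60977783 -0.05469151  0.04024547] relyaw -1.5765777303502209 F [-1.99774291 -9.80539477] q [-0.15  0.59  1.47 -0.    1.08 -0.25]
```

View pics/a4_side.png

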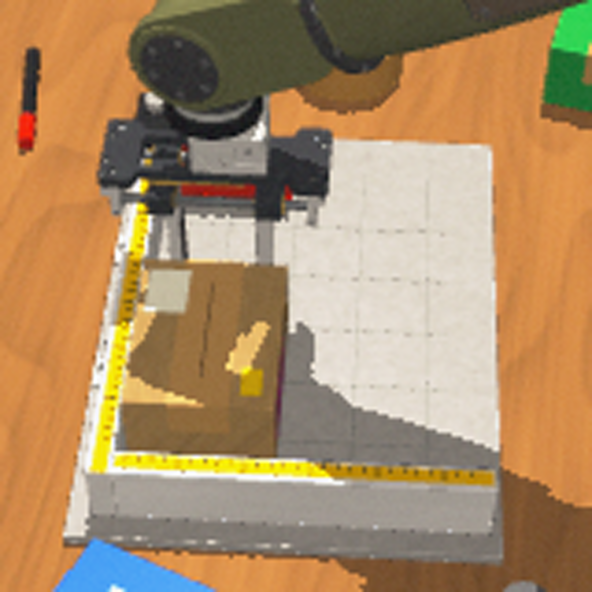

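Call:
{"api": "play_rows", "payload": {
  "twist": [
    [0,0,0.003],
    [0,0,0],
    [0,0,0],
    [0,0,0],
    [0,0,0],
    [0,0,0],
    [0,0,0]
  ],
  "travel": [
    [-0.016,0.14,0],
    [-0.016,0.14,0],
    [-0.016,0.14,0],
    [-0.016,0.14,0],
    [-0.009,0.08,0],
    [-0.005,0.04,0],
    [0,0,0]
  ],
  "grip": [-0.28,-0.28,-0.28,-0.28,-0.28,-0.28,-0.28]
}}

```text
time_s: 9.9
ee_pos: [0.6061, -0.0198, 0.0398]
eef_rot: [-1.569, -0.001, -1.46]
force: [0.9, -3.9, 3.3]
grip_width: 0.0601
```

```bash
python3 st.py
```

```text
9.9 board [0.06730762 0.02313835] [ 0.606057   -0.01978206  0.03975485] relyaw -1.57174312084031 F [ 0.45025076 -3.93028435] q [-0.09  0.58  1.49 -0.    1.07 -0.2 ]
```

Call:
{"api": "play_rows", "payload": {
  "twist": [
    [0,0,0],
    [0,0,0],
    [0,0,0],
    [0,0,0]
  ],
  "travel": [
    [-0.005,0.05,0],
    [-0.005,0.04,0],
    [-0.005,0.04,0],
    [0,0,0]
  ],
  "grip": [-0.28,-0.28,-0.28,-0.28]
}}

```text
time_s: 10.3
ee_pos: [0.6053, -0.0143, 0.0397]
eef_rot: [-1.569, -0.002, -1.461]
force: [-0.3, -10.9, 5.8]
grip_width: 0.06
```

Call:
{"api": "play_rows", "payload": {
  "twist": [
    [0,0,0],
    [0,0,0]
  ],
  "travel": [
    [-0.003,0.03,0],
    [-0.002,0.02,0]
  ],
  "grip": [-0.28,-0.28]
}}

```text
time_s: 10.5
ee_pos: [0.6053, -0.0143, 0.0398]
eef_rot: [-1.569, -0.006, -1.461]
force: [1.9, -31.5, 4.9]
grip_width: 0.0602
```

```bash
python3 st.py
```

```text
10.5 board [0.0671482  0.02870548] [ 0.60527909 -0.01426724  0.03975928] relyaw -1.572650251765957 F [ -1.62068372 -31.52522195] q [-0.08  0.58  1.5  -0.01  1.07 -0.19]
```

Call:
{"api": "play_rows", "payload": {
  "twist": [
    [0,0,0],
    [0,0,0],
    [0,0,0],
    [0,0,0],
    [0,0,0],
    [0,0,0],
    [0,0,0],
    [0,0,0],
    [0,0,0],
    [0,0,0],
    [0,0,0],
    [0,0,0]
  ],
  "travel": [
    [0.022,-0.2,0],
    [0.034,-0.3,0],
    [0.034,-0.3,0],
    [0,0,0.7],
    [0,0,0.8],
    [0,0,0.8],
    [0.03,-0.7,0],
    [0.03,-0.7,0],
    [0.03,-0.7,0],
    [0.03,-0.7,0],
    [0.03,-0.7,0],
    [0,0,0]
  ],
  "grip": [-0.28,-0.28,-0.28,-0.28,-0.28,-0.28,1,1,1,1,1,1]
}}

```text
time_s: 11.7
ee_pos: [0.6155, -0.2298, 0.153]
eef_rot: [-1.571, -0.0, -1.464]
force: [-0.1, 0.8, -0.7]
grip_width: 0.0156
```

```bash
python3 st.py a5
```

```text
11.7 board [ 0.05336248 -0.18661406] [ 0.61553865 -0.22978358  0.1530022 ] relyaw -1.5752734287692693 F [-0.03035938  0.78012785] q [-0.41  0.57  1.22 -0.    1.35 -0.52]
```

View pics/a5_side.png

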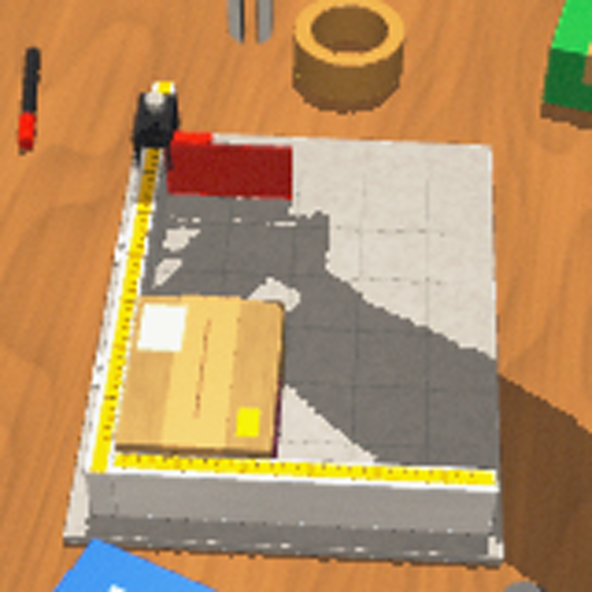

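View pics/a5_top.png

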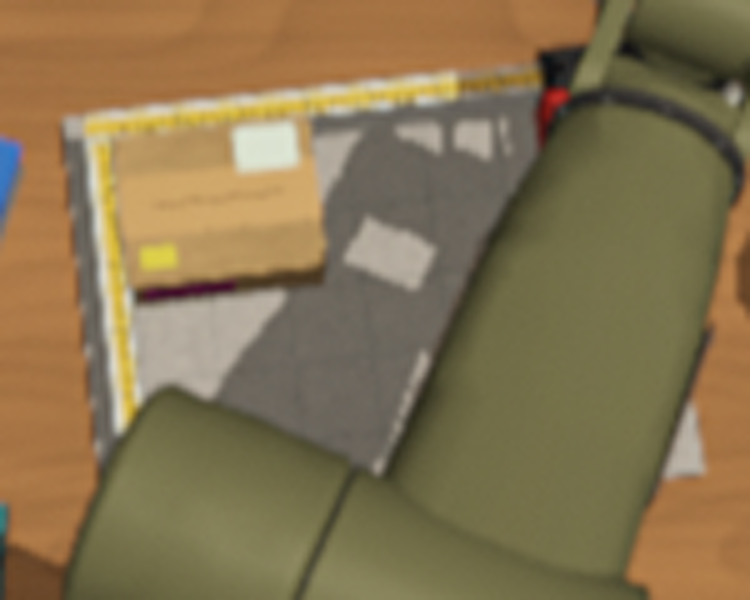

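```bash
cat > cf.py <<'E'
from fit import *
import pickle,sys
E
python3 - <<'E'
from fit import *
import pickle
b,c0=pickle.load(open('pose.pkl','rb'))
p,q=pickle.load(open('a5.pkl','rb'))
for (im,n,r) in((p,'top',(120,190,215,280,9)),(q,'side',(160,220,190,255,9))):
    i=im['img'][r[0]:r[1],r[2]:r[3]];i=cv2.resize(i,None,fx=r[4],fy=r[4],interpolation=cv2.INTER_CUBIC)
    T0=lambda X:((proj(im,T(b,X))-[r[2],r[0]]+.5)*r[4]).round().astype(int)
    # expected flush carton top outline (green) 
    cv2.polylines(i,[T0([(.13,.19,.082),(.13,.04,.082),(.01,.04,.082),(.01,.19,.082)])],True,(0,255,0),1)
    cv2.polylines(i,[T0([(.13,-.1,.072),(.13,.19,.072),(-.16,.19,.072)])],False,(0,0,255),1)
    cv2.imwrite('pics/a5z_%s.png'%n,i[:,:,::-1])
E
```

```text
(no output)
```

View pics/a5z_top.png

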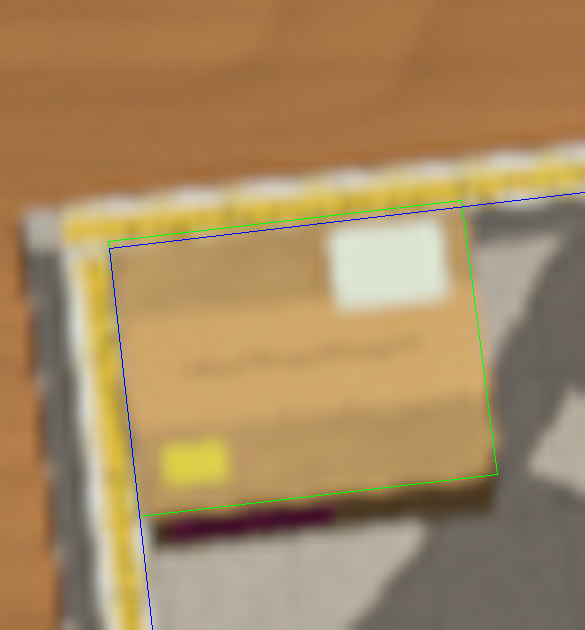

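View pics/a5z_side.png

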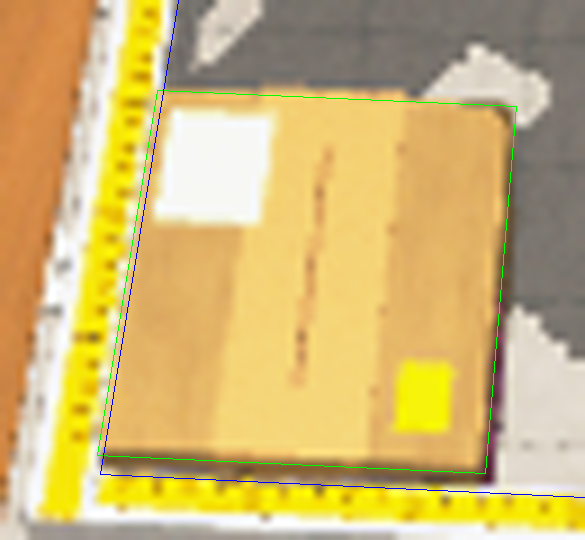

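Call:
{"api": "play_rows", "payload": {
  "twist": [
    [0,0,-0.0831],
    [0,0,-0.0831],
    [0,0,-0.0831],
    [0,0,-0.0831],
    [0,0,-0.0831],
    [0,0,-0.0831],
    [0,0,-0.0831],
    [0,0,-0.0831],
    [0,0,-0.0831],
    [0,0,-0.0831],
    [0,0,-0.0831],
    [0,0,-0.0831]
  ],
  "travel": [
    [-0.218,0.482,0],
    [-0.218,0.482,0],
    [-0.218,0.482,0],
    [-0.218,0.482,0],
    [-0.218,0.482,0],
    [-0.218,0.482,0],
    [-0.218,0.482,0],
    [-0.218,0.482,0],
    [-0.218,0.482,0],
    [-0.218,0.482,0],
    [-0.218,0.482,0],
    [-0.218,0.482,0]
  ],
  "grip": [-0.28,-0.28,-0.28,-0.28,-0.28,-0.28,-0.28,-0.28,-0.28,-0.28,-0.28,-0.28]
}}

```text
time_s: 13.0
ee_pos: [0.4845, 0.0657, 0.1537]
eef_rot: [-1.571, 0.0, -3.03]
force: [0.3, -0.6, -0.4]
grip_width: 0.0601
```

```bash
python3 st.py a6
```

```text
13.0 board [-0.04395725  0.12158491] [0.48452848 0.06567213 0.15370983] relyaw -3.141536014661606 F [ 0.23104559 -0.67457642] q [0.06 0.2  1.73 0.   1.21 1.52]
```

View pics/a6_side.png

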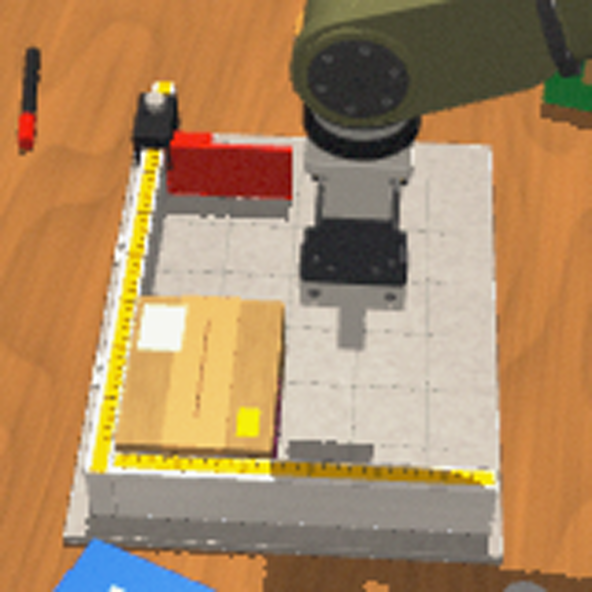

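Call:
{"api": "play_rows", "payload": {
  "twist": [
    [0,0,0],
    [0,0,0],
    [0,0,0],
    [0,0,0],
    [0,0,0],
    [0,0,0],
    [0,0,0],
    [0,0,0],
    [0,0,0],
    [0,0,0]
  ],
  "travel": [
    [0,0,-0.7],
    [0,0,-0.8],
    [0,0,-0.8],
    [0,0,0],
    [0.24,0.027,0],
    [0.24,0.027,0],
    [0.2,0.022,0],
    [0.1,0.011,0],
    [0.06,0.007,0],
    [0.04,0.004,0]
  ],
  "grip": [-0.28,-0.28,-0.28,-0.28,-0.28,-0.28,-0.28,-0.28,-0.28,-0.28]
}}

```text
time_s: 14.1
ee_pos: [0.5296, 0.0688, 0.0389]
eef_rot: [-1.571, 0.0, -3.026]
force: [-0.9, 0.3, -0.5]
grip_width: 0.06
```

Call:
{"api": "play_rows", "payload": {
  "twist": [
    [0,0,0],
    [0,0,0]
  ],
  "travel": [
    [0.02,0.002,0],
    [0.02,0.002,0]
  ],
  "grip": [-0.28,-0.28]
}}

```text
time_s: 14.3
ee_pos: [0.5303, 0.0687, 0.0386]
eef_rot: [-1.571, -0.003, -3.026]
force: [-11.6, -3.6, 9.3]
grip_width: 0.0602
```

```bash
python3 st.py
```

```text
14.3 board [0.00182522 0.11955086] [0.53025297 0.06874515 0.0385893 ] relyaw -3.1376623531930705 F [-11.95206241  -2.30969468] q [ 0.06  0.44  1.71 -0.    0.99  1.52]
```

Call:
{"api": "play_rows", "payload": {
  "twist": [
    [0,0,-0.002],
    [0,0,0]
  ],
  "travel": [
    [0.015,0.0015,0],
    [0,0,0]
  ],
  "grip": [-0.28,-0.28]
}}

```text
time_s: 14.5
ee_pos: [0.5305, 0.0687, 0.0386]
eef_rot: [-1.571, -0.004, -3.029]
force: [-14.5, -2.5, 10.7]
grip_width: 0.0601
```

Call:
{"api": "play_rows", "payload": {
  "twist": [
    [0,0,0],
    [0,0,0],
    [0,0,0],
    [0,0,0],
    [0,0,0],
    [0,0,0]
  ],
  "travel": [
    [-0.2,-0.022,0],
    [-0.3,-0.033,0],
    [-0.3,-0.033,0],
    [0,0,0.7],
    [0,0,0.8],
    [0,0,0.8]
  ],
  "grip": [-0.28,-0.28,-0.28,-0.28,-0.28,-0.28]
}}

```text
time_s: 15.1
ee_pos: [0.4915, 0.0646, 0.1549]
eef_rot: [-1.571, -0.0, -3.029]
force: [0.3, 0.2, 0.4]
grip_width: 0.0601
```

```bash
python3 st.py
```

```text
15.1 board [-0.03713045  0.11975157] [0.4915169  0.06460982 0.15493967] relyaw -3.1404804627598994 F [0.32200333 0.15201383] q [0.06 0.21 1.71 0.   1.21 1.51]
```

Call:
{"api": "play_rows", "payload": {
  "twist": [
    [0,0,0.0833],
    [0,0,0.0833],
    [0,0,0.0833],
    [0,0,0.0833],
    [0,0,0.0833],
    [0,0,0.0833],
    [0,0,0.0833],
    [0,0,0.0833],
    [0,0,0.0833],
    [0,0,0.0833],
    [0,0,0.0833],
    [0,0,0.0833]
  ],
  "travel": [
    [0.211,-0.505,0],
    [0.211,-0.505,0],
    [0.211,-0.505,0],
    [0.211,-0.505,0],
    [0.211,-0.505,0],
    [0.211,-0.505,0],
    [0.211,-0.505,0],
    [0.211,-0.505,0],
    [0.211,-0.505,0],
    [0.211,-0.505,0],
    [0.211,-0.505,0],
    [0.211,-0.505,0]
  ],
  "grip": [1,1,1,1,1,1,1,1,1,1,1,1]
}}

```text
time_s: 16.3
ee_pos: [0.6189, -0.2393, 0.1535]
eef_rot: [-1.571, 0.0, -1.453]
force: [0.3, 0.0, 0.9]
grip_width: 0.0005
```

```bash
python3 st.py a7
```

```text
16.3 board [ 0.05564395 -0.19640143] [ 0.61889504 -0.23925629  0.15346904] relyaw -1.5648766430863632 F [ 0.27653915 -0.02520873] q [-0.42  0.58  1.2   0.    1.36 -0.54]
```

View pics/a7_side.png

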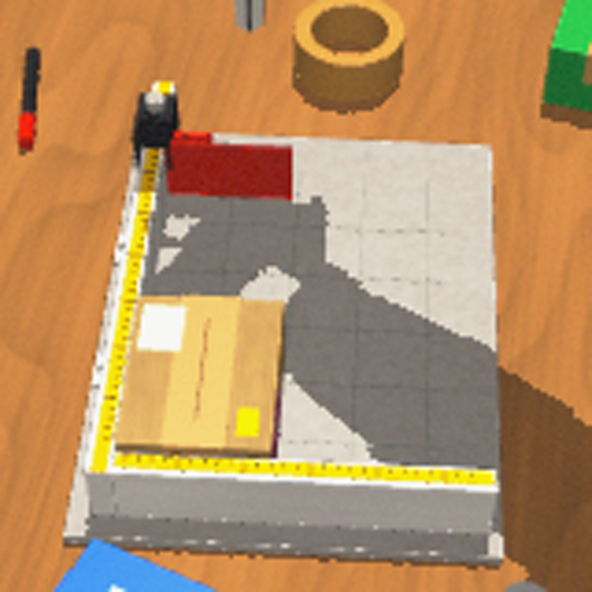

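Call:
{"api": "play_rows", "payload": {
  "twist": [
    [0,0,-0.003],
    [0,0,0],
    [0,0,0],
    [0,0,0],
    [0,0,0],
    [0,0,0],
    [0,0,0],
    [0,0,0],
    [0,0,0],
    [0,0,0]
  ],
  "travel": [
    [0,0,-0.7],
    [0,0,-0.8],
    [0,0,-0.77],
    [0,0,0],
    [-0.033,0.3,0],
    [-0.033,0.3,0],
    [-0.018,0.16,0],
    [-0.018,0.16,0],
    [-0.018,0.16,0],
    [-0.018,0.16,0]
  ],
  "grip": [1,1,1,1,1,1,1,1,1,1]
}}

```text
time_s: 17.4
ee_pos: [0.6121, -0.1759, 0.0406]
eef_rot: [-1.57, -0.001, -1.464]
force: [1.7, -1.6, 1.6]
grip_width: 0.0004
```

```bash
python3 st.py a8
```

```text
17.4 board [ 0.05596826 -0.13269471] [ 0.61212837 -0.17590912  0.04057411] relyaw -1.5752949552543771 F [ 1.51844097 -1.76097133] q [-0.34  0.64  1.39 -0.    1.11 -0.44]
```

View pics/a8_side.png

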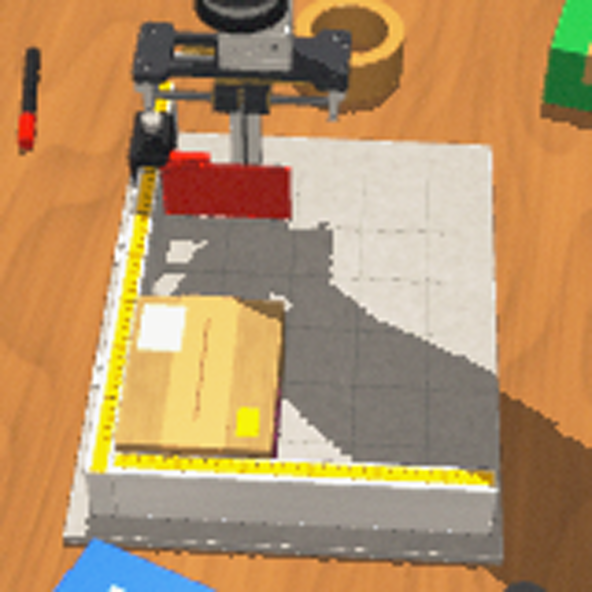

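Call:
{"api": "play_rows", "payload": {
  "twist": [
    [0,0,0.003],
    [0,0,0],
    [0,0,0],
    [0,0,0],
    [0,0,0],
    [0,0,0],
    [0,0,0],
    [0,0,0],
    [0,0,0],
    [0,0,0],
    [0,0,0],
    [0,0,0]
  ],
  "travel": [
    [-0.022,0.2,0],
    [-0.022,0.2,0],
    [-0.022,0.2,0],
    [-0.022,0.2,0],
    [-0.022,0.2,0],
    [-0.022,0.2,0],
    [-0.022,0.2,0],
    [-0.022,0.2,0],
    [-0.022,0.2,0],
    [-0.022,0.2,0],
    [-0.022,0.2,0],
    [-0.022,0.2,0]
  ],
  "grip": [1,1,1,1,1,1,1,1,1,1,1,1]
}}

```text
time_s: 18.7
ee_pos: [0.5986, -0.0555, 0.04]
eef_rot: [-1.571, 0.0, -1.459]
force: [-0.3, -1.8, 0.3]
grip_width: 0.0005
```

```bash
python3 st.py
```

```text
18.7 board [ 0.05594594 -0.01153901] [ 0.5986246  -0.05550833  0.04000077] relyaw -1.5704556746968907 F [-0.45593068 -1.80090678] q [-0.15  0.57  1.51  0.    1.07 -0.27]
```

Call:
{"api": "play_rows", "payload": {
  "twist": [
    [0,0,0],
    [0,0,0],
    [0,0,0],
    [0,0,0],
    [0,0,0],
    [0,0,0]
  ],
  "travel": [
    [-0.016,0.14,0],
    [-0.016,0.14,0],
    [-0.016,0.14,0],
    [-0.009,0.08,0],
    [-0.005,0.04,0],
    [0,0,0]
  ],
  "grip": [1,1,1,1,1,1]
}}

```text
time_s: 19.3
ee_pos: [0.5956, -0.0291, 0.0401]
eef_rot: [-1.571, 0.0, -1.459]
force: [-0.4, 0.2, -0.4]
grip_width: 0.0006
```

```bash
python3 st.py
```

```text
19.3 board [0.0559288  0.01507924] [ 0.59564562 -0.02905729  0.04007141] relyaw -1.5702743468773175 F [-0.39940309  0.28120814] q [-0.11  0.56  1.52  0.    1.06 -0.22]
```

Call:
{"api": "play_rows", "payload": {
  "twist": [
    [0,0,0],
    [0,0,0],
    [0,0,0]
  ],
  "travel": [
    [-0.007,0.06,0],
    [-0.004,0.04,0],
    [0,0,0]
  ],
  "grip": [1,1,1]
}}

```text
time_s: 19.6
ee_pos: [0.5951, -0.0241, 0.0401]
eef_rot: [-1.571, 0.0, -1.459]
force: [0.1, -0.2, 0.2]
grip_width: 0.0006
```

Call:
{"api": "play_rows", "payload": {
  "twist": [
    [0,0,0],
    [0,0,0]
  ],
  "travel": [
    [-0.003,0.03,0],
    [-0.002,0.02,0]
  ],
  "grip": [1,1]
}}

```text
time_s: 19.8
ee_pos: [0.5948, -0.0218, 0.0401]
eef_rot: [-1.571, -0.0, -1.459]
force: [0.1, -2.0, 0.8]
grip_width: 0.0002
```

```bash
python3 st.py
```

```text
19.8 board [0.05592575 0.02233394] [ 0.59483532 -0.02184798  0.04006767] relyaw -1.5705514843184014 F [-0.11455064 -1.95515358] q [-0.1   0.56  1.53 -0.    1.06 -0.21]
```

Call:
{"api": "play_rows", "payload": {
  "twist": [
    [0,0,0],
    [0,0,0]
  ],
  "travel": [
    [-0.002,0.02,0],
    [0,0,0]
  ],
  "grip": [1,1]
}}

```text
time_s: 20.0
ee_pos: [0.5948, -0.0216, 0.0401]
eef_rot: [-1.571, -0.001, -1.459]
force: [0.8, -5.5, 0.4]
grip_width: 0.0006
```

Call:
{"api": "play_rows", "payload": {
  "twist": [
    [0,0,0],
    [0,0,0]
  ],
  "travel": [
    [-0.002,0.02,0],
    [0,0,0]
  ],
  "grip": [1,1]
}}

```text
time_s: 20.2
ee_pos: [0.5948, -0.0215, 0.0401]
eef_rot: [-1.571, -0.002, -1.459]
force: [1.0, -12.7, -1.0]
grip_width: 0.0002
```

```bash
python3 st.py a9
```

```text
20.2 board [0.05591746 0.02266326] [ 0.59479044 -0.02152163  0.0401128 ] relyaw -1.5708560453539333 F [ -0.42737383 -12.78075479] q [-0.1   0.56  1.53 -0.    1.06 -0.21]
```

View pics/a9_side.png

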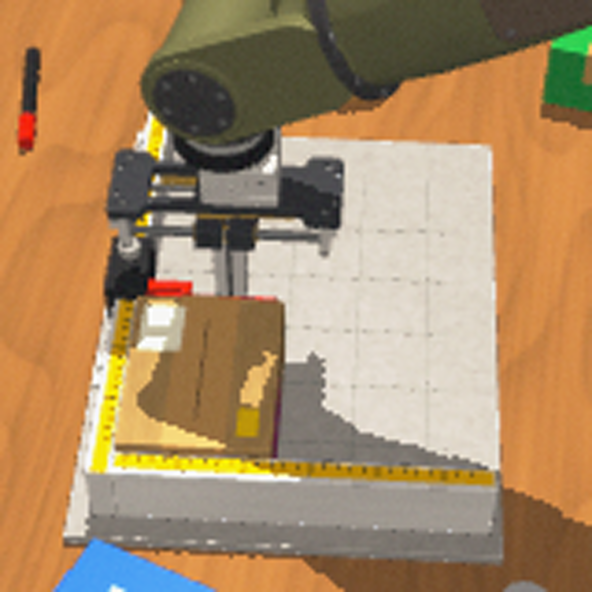

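Call:
{"api": "play_rows", "payload": {
  "twist": [
    [0,0,0],
    [0,0,0],
    [0,0,0],
    [0,0,0],
    [0,0,0],
    [0,0,0],
    [0,0,0],
    [0,0,0],
    [0,0,0],
    [0,0,0],
    [0,0,0],
    [0,0,0]
  ],
  "travel": [
    [0.011,-0.1,0],
    [0.03,-0.3,0],
    [0.03,-0.3,0],
    [0,0,0.7],
    [0,0,0.8],
    [0,0,0.8],
    [-0.3,-0.7,0],
    [-0.3,-0.8,0],
    [-0.3,-0.8,0],
    [-0.3,-0.8,0],
    [-0.3,-0.8,0],
    [0,0,0]
  ],
  "grip": [1,1,1,1,1,1,1,1,1,1,1,1]
}}

```text
time_s: 21.5
ee_pos: [0.5212, -0.2548, 0.155]
eef_rot: [-1.571, -0.001, -1.464]
force: [-0.2, -0.3, -0.7]
grip_width: 0.0003
```

Call:
{"api": "play_rows", "payload": {
  "twist": [
    [0,0,0],
    [0,0,0],
    [0,0,0],
    [0,0,0],
    [0,0,0]
  ],
  "travel": [
    [-0.4,-0.7,0],
    [-0.4,-0.7,0],
    [-0.4,-0.7,0],
    [0,0,0],
    [0,0,0]
  ],
  "grip": [1,1,1,1,1]
}}

```text
time_s: 22.0
ee_pos: [0.4628, -0.3554, 0.155]
eef_rot: [-1.571, 0.0, -1.461]
force: [-0.3, -0.2, 0.3]
grip_width: 0.0008
```

```bash
python3 st.py a10; python3 - <<'E'
from fit import *
import pickle
p,q=pickle.load(open('a10.pkl','rb'));save(p,'full_top')
i=q['img'][145:225,185:265];cv2.imwrite('pics/a10z.png',cv2.resize(i,None,fx=7,fy=7,interpolation=cv2.INTER_CUBIC)[:,:,::-1])
i=p['img'][130:190,215:290];cv2.imwrite('pics/a10zt.png',cv2.resize(i,None,fx=8,fy=8,interpolation=cv2.INTER_CUBIC)[:,:,::-1])
E
```

```text
22.0 board [-0.11237026 -0.29449445] [ 0.46283955 -0.35543589  0.15495525] relyaw -1.572148559095522 F [-0.35927025 -0.20722495] q [-0.72  0.4   1.46  0.    1.27 -0.83]
```

View pics/a10z.png

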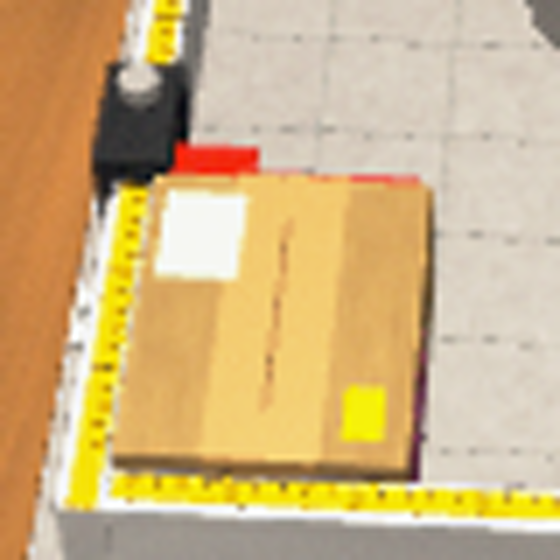

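View pics/a10zt.png

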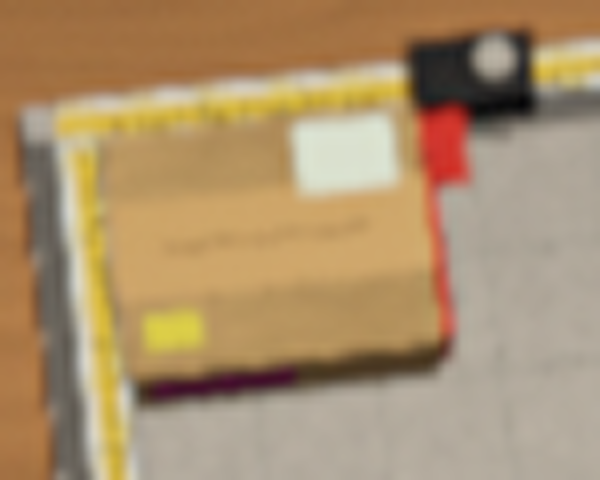

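View pics/full_top.png

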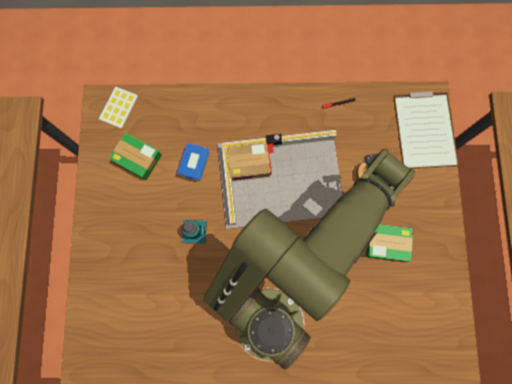

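The last pictures show the carton in the corner at (247,160) in the top view. The red blade lies along its right face, the bystanders have not moved, and the arm is clear.

```bash
python3 -c "
from station import ctrl
print(ctrl.hand_in())"
```

```text
the job is handed in; nothing more can be done
None
```

The carton now sits against both the back and side fences, and the cursor blade rests against its right face. I handed the job in at about 22 s, with the arm clear of everything.

**How I did it:** I pushed the brown taped carton on the board with two fingers, first into the back fence and then into the side fence. I then pressed it once more against the back fence, and slid the cursor up with the closed fingers. I did not touch the two green look-alikes.

**Contact checks:**
- **Back fence:** both presses stopped at the same place, about 2 mm on the board's x axis, with 12–19 N.
- **Side fence:** the press stopped hard at about 31 N.
- **Cursor:** it moved at about 2 N, then stopped within 0.1 mm of where the measured carton face said it should. I pressed it to about 13 N there.

**Final pictures:** I could see no gap at either fence or at the blade. The jack, tub and green cartons look unmoved. The arm partly hid the tape roll in the last top view; it looked unmoved, and nothing went near it.

**One disagreement:** the side-fence stop came about 3 mm short of what my board pose fit predicted. I put this down to the fit, because my inner-corner point was about 1.5 pixels off in that direction. The hard stop and the pictures both point to the carton being flush.

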